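# Line up the filter baskets, hold the soak bath's lid at 45 degrees

### The job

We are about to load the three filter baskets into the soak bath: with its lid still shut, nudge them up against the front edge of the bath's drip tray, in an even row along it, mouths up and about 20 mm of clear table between one and the next, so that I can take them in turn without looking. Then lift the lid by its handle to 45 degrees, so that it drips back into the tank while I reach in, and finish still holding it there by the handle, for it falls shut by itself. Leave everything else on the table where it is.

Things in the scene. Friction and masses are not known exactly. Their poses are not given: they have to be found in the camera images.
- bath: Steel soak bath, a fixed box 220 (x) x 300 (y) x 125 mm tall. Origin: centre of its underside, on the table. x points from its front (control panel, towards the robot) to its back, y to the left, z up. Front wall at x = -110 mm; before it a drip tray, 45 mm deep, 280 wide, 28 tall, its front edge at x = -155. Knob 21 mm out of the front wall, 70 up; drain cock 45 mm out of the right wall.
- bath_lid (a joint): Angle of the bath's lid, a steel sheet lid of about 0.8 kg, hinged along the bath's back rim: 0 = shut, growing as its front edge rises, 0.785 = open at 45 degrees; stop at 1.25. No stay and no spring: at every angle it falls shut when let go.
- lid_hinge (a point): Point in the middle of the lid's hinge line (the line runs along the bath's y): in the bath's frame x = +115 mm, z = 127 mm.
- handle_sleeve: The black round sleeve, 18 mm thick and 96 mm long, of the lid's handle (a bow of 10 mm steel rod 42 mm over the lid, near its front edge), running along the bath's y. It turns freely on the rod, so it can roll in the fingers' hold while the lid swings. Origin: the sleeve's middle.
- handle_grip (a point): Middle of the handle's black sleeve, where to take it. 197 mm in front of the hinge line and 50 mm above it (lid shut), so 177 mm above the table with the lid shut and about 302 mm with it open at 45 degrees. Clear space of 33 mm between sleeve and lid.
- basket_a: The first of three identical loose steel filter baskets standing mouth up: round shallow cups, 69 mm across the rim, 60 mm across the body, 26 mm tall, hollow: inside about 44 mm clear across, floor 2 mm thick; 35 g. Origin: centre of the underside.
- basket_b: The second of three identical loose steel filter baskets standing mouth up: round shallow cups, 69 mm across the rim, 60 mm across the body, 26 mm tall, hollow: inside about 44 mm clear across, floor 2 mm thick; 35 g. Origin: centre of the underside.
- basket_c: The third of three identical loose steel filter baskets standing mouth up: round shallow cups, 69 mm across the rim, 60 mm across the body, 26 mm tall, hollow: inside about 44 mm clear across, floor 2 mm thick; 35 g. Origin: centre of the underside.
- spray_bottle: Bystander: white trigger spray bottle, 278 mm tall. Origin: centre of its underside.
- canister: Bystander: white tub with screw lid, 74 mm across, 200 mm tall. Origin: centre of its underside.
- gasket: Bystander: black rubber ring lying flat, 72 mm across, 8 mm thick. Origin: centre of its underside.
- cup: Bystander: blue espresso cup, 61 mm across, 52 mm tall. Origin: centre of its underside.
- portafilter: Bystander: steel filter holder with black handle lying flat, 92 x 227 x 72 mm. Origin: centre of its underside.
- shower_screen: Bystander: round steel disc with a brass screw lying flat, 57 mm across, 8 mm thick. Origin: centre of its underside.
- milk_pitcher: Bystander: steel milk jug with handle, 90 x 127 mm, 104 mm tall. Origin: centre of its underside.
Not all that is in view belongs to the job. What is shaped like the basket_a but brown, green or orange is not meant.

How it is judged:
By the outcome, as a careful person would: the job done as asked, in the order asked, and still so for the second after the job is handed in, while the arm keeps its last pose, push and grip.
It also fails if it takes over 64 s, if anything falls off the work surface, if the arm or the gripper's body presses on something with over 40 N, if the wrist force passes 120 N, or if a joint passes its speed limit or range.

### The arm

A 6-joint arm with a two-finger parallel gripper is mounted at the origin on a cart in front of the work surface, level with it; the furniture and walls round the work are solid. World frame = base frame: x ahead of the robot, y to its left, z up, the work surface at z = 0. Lengths are in m, angles in degrees, forces in N, time in s.
With the tool pointing down it reaches from about 0.325 to 0.775 m from the base axis. Payload 5.5 kg.
Tool frame: the origin (TCP) lies at the centre of the arm's flange, where the gripper is bolted on; the fingertips stand 182 mm ahead of it and the grasp point (between the pads) lies 163 mm ahead of it; z points along the fingers, y is the line along which they close (so a half turn about z gives the same grasp; the last joint's range is limited). The gripper opens to 88 mm and grips with 3 to 60 N. Pads are 20 mm wide; open, the fingers measure 115 mm over their backs; the gripper's body (75 mm by 178 mm) begins 61 mm behind the grasp point.
Start: joints at [73.585, 5.22, 70.514, -0, 104.267, -3.249], TCP at [0.137, 0.584, 0.405] pointing down, gripper open.
Joint ranges: [-164.24, 164.24], [-49.07, 125.15], [9.68, 141.18], [-86.29, 266.29], [3.28, 154.24], [-151.56, 151.56]. Speed limits (degrees/s): [147.25, 147.25, 172.46, 180, 180, 180].

### API

Orientations are given as [roll, pitch, yaw] about the fixed x, y, z axes, in that order (R = Rz(yaw) Ry(pitch) Rx(roll)).
In Python, from station import r gives the robot as it stands. The module is installed in compiled form; this text tells all that it offers. Calls block until the motion is done:
- r.reach(position, orientation): joint-space move of the TCP to a pose.
- r.servo_line(position, rotation=None, speed=0.15): straight line of the TCP; rotation=None keeps the orientation; speed is the mean speed in m/s.
- r.move_joints(angles): joint-space move.
- r.let_go() and r.grab(squeeze=None): open the fingers fully, or close them until they stop; squeeze is the grip in N (None keeps the last).
- r.wait(seconds).
- r.inverse_kinematics(position, orientation): joint angles nearest the present ones, or None.
- r.sense(): the state.
- r.snapshot(name): name is "side" or "top" or "wrist"; returns a dict with "frame" (400x640x3 uint8, red, green, blue), "fx", "fy", "cx", "cy" (pixels), "R" (3x3) and "t" (3): a world point X has camera coordinates R X + t. Camera axes: x right, y down, z forward; pixel columns grow to the right and rows downward; lengths in m; the calibration is good to about 2 mm. The wrist camera is an equidistant fisheye: a pixel r from the principal point sees the ray r / f radians off the axis. A picture is of the moment at which its call begins. There is no depth.
A pose or a line that the arm cannot do raises r.IKError and nothing moves.
- r.hand_in(): hands the job in; it is judged then, once.
The state is a dict: "clock": time; "joints": joint angles; "joint_vel": joint speeds; "joint_torque": joint torques, N m; "tcp_pos": TCP position; "orientation": TCP orientation; "contact_force": force on the tool from outside, world axes, zero at the start; "torque": the same for the moment, N m; "opening": finger opening in m; "gripper_force": force on a finger pad.
Only numpy, scipy, OpenCV 4.12 (cv2) and the standard library are available. Lean on these libraries where they do the work, as an engineer would, in place of code of your own. Each camera call takes 0.05 s, during which the arm holds its last target. There are 200 camera calls.

## Working session

There is one attempt and no reset: what is moved stays moved. The work goes in short steps, each a Python script; the robot and the scene stay as the last script left them, time stands still between calls to the robot, and variables do not carry over. Pictures are saved under pics/ and viewed, at most 10 in all, crops included, and the job is handed in when it is done.

```bash
mkdir -p pics
python3 - <<'E'
from station import r
import cv2,numpy as np,pickle
for n in ("top","side"):
    s=r.snapshot(n); cv2.imwrite(f"pics/{n}0.png",s["frame"][:,:,::-1]); pickle.dump(s,open(f"pics/{n}0.pkl","wb"))
    R=np.array(s["R"]);print(n,s["fx"],s["fy"],s["cx"],s["cy"],np.round(R,3).tolist(),np.round(-R.T@np.array(s["t"]),3))
st=r.sense();print(st["clock"],st["tcp_pos"],st["orientation"],st["opening"])
E
```

```text
top 474.3917043712309 474.3917043712309 320.2903244272918 196.66036980242302 [[-0.055, -0.998, 0.005], [-0.979, 0.053, -0.199], [0.198, -0.016, -0.98]] [ 0.285 -0.013  1.526]
side 507.2523151890729 507.2523151890729 324.56568427254285 189.97126482894433 [[-0.923, -0.385, -0.021], [-0.168, 0.451, -0.877], [0.347, -0.805, -0.48]] [0.014 1.203 0.861]
0.1 [0.1366969  0.58428427 0.40364226] [-1.79902793e+02 -4.09318277e-03  1.66831571e+02] 0.08734132331042489
```

View pics/top0.png

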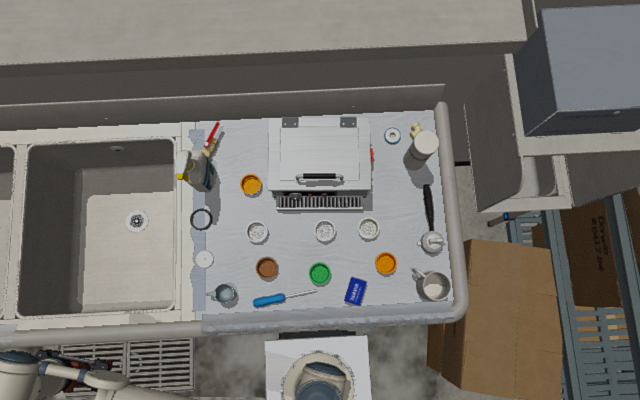

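View pics/side0.png

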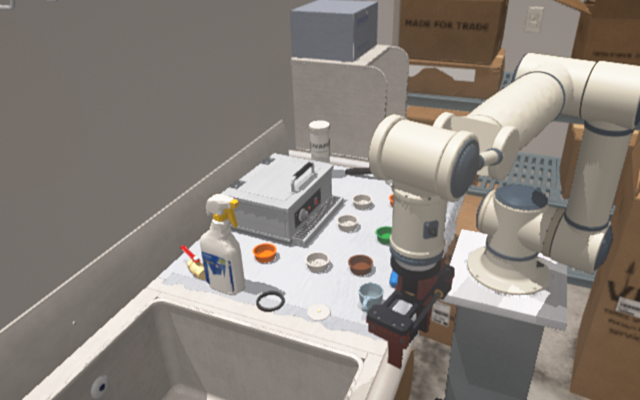

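Top view: steel baskets at about (258,231), (325,231), (369,228). The bath's drip tray front edge is near row 209, columns 276–362, and the handle is at (320,177). I'll enlarge this area for precision.

```bash
cat > h.py <<'E'
import numpy as np,cv2,pickle
def ray(s,u,v,z):
    R=np.array(s["R"]);c=-R.T@np.array(s["t"])
    d=R.T@np.array([(u-s["cx"])/s["fx"],(v-s["cy"])/s["fy"],1.]);return c+d*(z-c[2])/d[2]
def proj(s,X):
    p=np.array(s["R"])@np.array(X)+np.array(s["t"]);return np.array([s["fx"]*p[0]/p[2]+s["cx"],s["fy"]*p[1]/p[2]+s["cy"]])
E
python3 - <<'E'
from h import *
s=pickle.load(open("pics/top0.pkl","rb"))
f=s["frame"][105:255,235:395,::-1]
cv2.imwrite("pics/crop0.png",cv2.resize(f,None,fx=4,fy=4,interpolation=cv2.INTER_CUBIC)[:600])
for p in [(258,231),(325,231),(369,228)]:print(ray(s,*p,.026).round(3))
for p in [(276,210),(362,209)]:print(ray(s,*p,.028).round(3))
print(ray(s,320,177,.18))
E
```

```text
[0.488 0.166 0.026]
[ 0.477 -0.046  0.026]
[ 0.479 -0.187  0.026]
[0.552 0.107 0.028]
[ 0.541 -0.169  0.028]
[ 0.61607019 -0.03725396  0.18      ]
```

View pics/crop0.png

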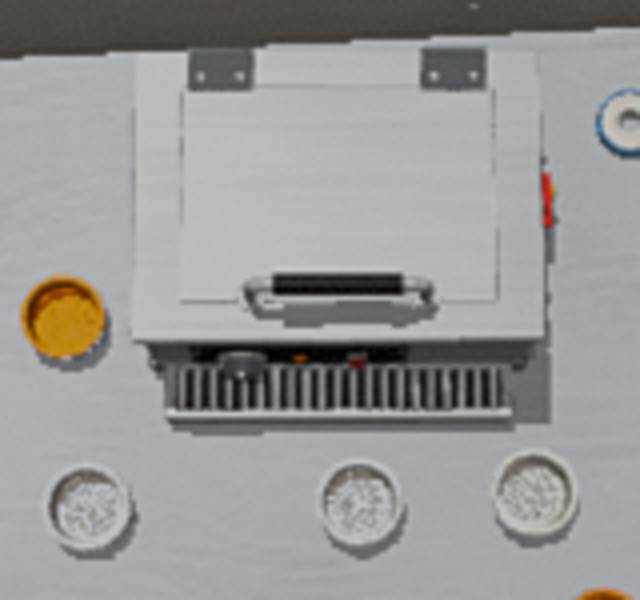

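The crop shows the bath almost square to the image: top corners at about (133,52), (540,50), (134,341), (543,338), tray front top edge from (167,411) to (511,411), sleeve from (273,283) to (404,283). Rim centres are (89,508), (361,503), (535,494). Next I'll fit the bath pose and the rim circles.

```bash
cat > fit.py <<'E'
from h import *
from scipy.optimize import least_squares
s=pickle.load(open("pics/top0.pkl","rb")); sd=pickle.load(open("pics/side0.pkl","rb"))
px=lambda a,b:(235+(a+.5)/4-.5,105+(b+.5)/4-.5)
obs=[((-.11,.15,.125),px(134,341)),((-.11,-.15,.125),px(543,338)),((-.155,.14,.028),px(167,411)),((-.155,-.14,.028),px(511,411)),
 ((-.082,.048,.177),px(273,284)),((-.082,-.048,.177),px(404,284))]
def W(p,q): c,sn=np.cos(p[2]),np.sin(p[2]);return np.array([p[0]+c*q[0]-sn*q[1],p[1]+sn*q[0]+c*q[1],q[2]])
f=lambda p:np.concatenate([proj(s,W(p,q))-o for q,o in obs])
if __name__=="__main__":
    o=least_squares(f,[.69,-.03,0]);p=o.x
    print(p[:2],np.degrees(p[2]),o.fun.reshape(-1,2).round(1).tolist())
    for c in [(89,508),(361,503),(535,494)]:
        X=ray(s,*px(*c),.026);d=X[:2]-p[:2];C,S=np.cos(p[2]),np.sin(p[2])
        print(X.round(4),"bath frame",np.round([C*d[0]+S*d[1],-S*d[0]+C*d[1]],4))
    print("bottle",ray(s,205,185,.05),"canister",ray(s,420,160,0.05),"orange",ray(s,251,185,.026))
    # check side
    im=sd["frame"][:,:,::-1].copy()
    t=s["frame"][:,:,::-1].copy()
    for n,(m,sn) in {"s":(im,sd),"t":(t,s)}.items():
        for q in [(-.11,.15,.125),(-.11,-.15,.125),(.11,.15,.125),(-.155,.14,.028),(-.155,-.14,.028),(-.082,.048,.177),(-.082,-.048,.177),(-.155,.14,0)]:
            a=proj(sn,W(p,q));cv2.circle(m,tuple(int(v*16) for v in a),16,(0,0,255),-1,cv2.LINE_AA,4)
        for c in [(89,508),(361,503),(535,494)]:
            X=ray(s,*px(*c),.026)
            pts=np.array([proj(sn,X+.0345*np.array([np.cos(t),np.sin(t),0])) for t in np.linspace(0,6.28,40)])
            cv2.polylines(m,[np.int32(pts*16)],True,(0,0,255),1,cv2.LINE_AA,4)
    A=cv2.resize(im[140:290,200:400],None,fx=3,fy=2*1.5);B=cv2.resize(t[160:255,225:400],None,fx=3,fy=3)
    A=A[:, :525] if 0 else A
    B=cv2.copyMakeBorder(B,0,0,0,A.shape[1]-B.shape[1],0);out=np.vstack([A,B])[:735]
    cv2.imwrite("pics/ov.png",cv2.resize(out,None,fx=.8,fy=.8))
E
python3 fit.py
```

```text
[ 0.70382567 -0.03964542] -2.8228056672648476 [[1.5, -1.2], [-1.5, -0.8], [-0.8, 1.6], [0.6, 1.2], [0.1, -0.2], [0.1, -0.4]]
[0.4864 0.1699 0.026 ] bath frame [-0.2275  0.1986]
[ 0.4787 -0.046   0.026 ] bath frame [-0.2245 -0.0174]
[ 0.4784 -0.1847  0.026 ] bath frame [-0.218 -0.156]
bottle [0.6414793 0.3276645 0.05     ] canister [ 0.68714551 -0.36510554  0.05      ] orange [0.63929017 0.18459915 0.026     ]
```

View pics/ov.png

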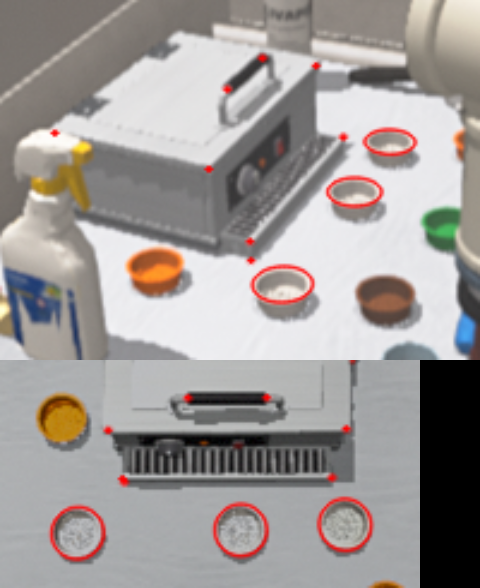

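The overlay agrees in both views to 1–2 px: bath corners, sleeve ends and basket rims all line up. I'll drag each basket with closed fingers inside it, the middle one first.

```bash
cat > m.py <<'E'
from station import r
from h import *
P=np.array([0.7038,-0.0396,np.radians(-2.82)])
def W(x,y,z): c,s=np.cos(P[2]),np.sin(P[2]);return [P[0]+c*x-s*y,P[1]+s*x+c*y,z]
def B(X): c,s=np.cos(P[2]),np.sin(P[2]);d=np.array(X[:2])-P[:2];return np.array([c*d[0]+s*d[1],-s*d[0]+c*d[1]])
O=[180,0,177.18]; ZL,ZH=.188,.23
def F(): return np.array(r.sense()["contact_force"])
def fx(f): return f[0]*np.cos(P[2])+f[1]*np.sin(P[2])
def drag(x0,y0,yg,descend=True):
    "basket centre at bath-frame (x0,y0) -> y=yg, then against the tray"
    if descend:
        r.reach(W(x0,y0,ZH+.01),O); r.servo_line(W(x0,y0,ZL),speed=.08); print("down",F().round(2))
    if abs(yg-y0)>.002:
        s=np.sign(yg-y0); r.servo_line(W(x0,yg+s*.0061,ZL),speed=.06); r.servo_line(W(x0,yg,ZL),speed=.04)
    f0=fx(F()); x=-.1895+.0074-.006
    r.servo_line(W(x,yg,ZL),speed=.04)
    while x<-.165:
        f=fx(F())-f0; print(round(x,4),round(f,2),end="; ")
        if f<-3: break
        x+=.0015; r.servo_line(W(x,yg,ZL),speed=.02)
    xc=x
    r.servo_line(W(x-.010,yg,ZL),speed=.06); r.servo_line(W(x-.010,yg,ZH+.01),speed=.15)
    print("contact tool x",xc,"clock",r.sense()["clock"])
E
python3 - <<'E'
from m import *
r.grab(10); print(r.sense()["opening"],r.sense()["clock"])
r.servo_line([.40,.15,.40],speed=.35)
print(r.sense()["clock"])
drag(-.2245,-.0174,0.)
E
```

```text
0.0005798537477522828 1.4417
3.0417
down [-0.14 -0.55  0.74]
-0.1881 1.14; -0.1866 0.72; -0.1851 1.0; -0.1836 1.3; -0.1821 0.63; -0.1806 0.66; -0.1791 1.3; -0.1776 1.8; -0.1761 -0.2; -0.1746 -4.93; contact tool x -0.1746 clock 9.8417
```

```bash
sed -i 's/x=-.1895+.0074-.006/x=-.1806/' m.py
python3 - <<'E'
from m import *
drag(-.218,-.156,-.089)
drag(-.2275,.1986,.089)
r.servo_line([.40,.18,.34],speed=.3)
r.reach([.30,.36,.40],O); print(r.sense()["clock"])
s=r.snapshot("top");pickle.dump(s,open("pics/t1.pkl","wb"))
cv2.imwrite("pics/t1.png",cv2.resize(s["frame"][160:255,235:395,::-1],None,fx=5,fy=5,interpolation=cv2.INTER_CUBIC))
E
```

```text
down [-0.15  0.46  0.37]
-0.1806 -0.55; -0.1791 -1.08; -0.1776 -0.08; -0.1761 -0.55; -0.1746 -5.23; contact tool x -0.1746 clock 15.8917
down [-0.07  0.24  0.27]
-0.1806 -0.73; -0.1791 0.02; -0.1776 0.03; -0.1761 -1.52; -0.1746 -5.54; contact tool x -0.1746 clock 23.325
25.0083
```

View pics/t1.png

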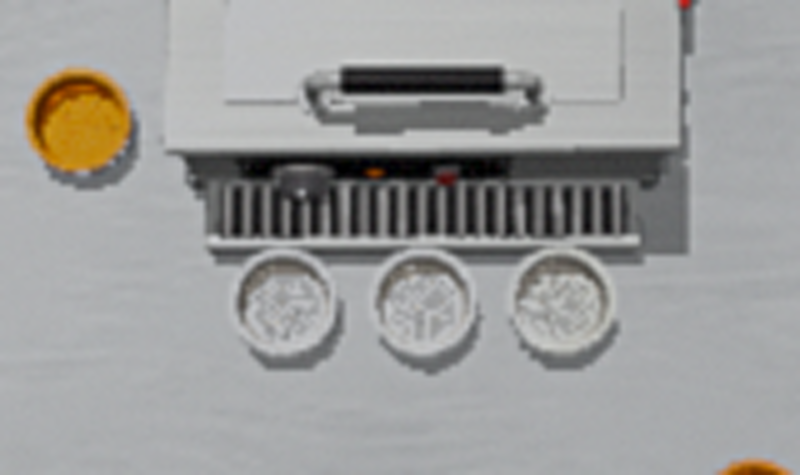

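The picture shows the three rims touching the tray's front bar, with centres at about (285,302), (425,302), (563,302). The pitch is about 88 mm, so the gaps are about 20–22 mm. Next is the handle.

Run:
```python
from m import *
s=pickle.load(open("pics/t1.pkl","rb"))
q=lambda a,b:(235+(a+.5)/5-.5,160+(b+.5)/5-.5)
for c in [(285,302),(425,302),(563,302)]: print(B(ray(s,*q(*c),.026)).round(4))
print("sleeve",B(ray(s,*q(424,79),.177)).round(4))
OL=[180,0,87.18]
r.let_go()
r.reach([.45,.0,.43],OL)
r.reach(W(-.082,0,.42),OL)
s=r.snapshot("wrist");cv2.imwrite("pics/w1.png",s["frame"][:,:,::-1])
r.servo_line(W(-.082,0,.342),speed=.12)
print("down",F().round(2)); r.grab(8); r.wait(.2)
st=r.sense();print(st["opening"],st["gripper_force"],F().round(2),st["clock"],B(st["tcp_pos"]),st["tcp_pos"][2])
```

```text
[-0.1907  0.0886]
[-0.1911 -0.0008]
[-0.1915 -0.089 ]
sleeve [-0.0822 -0.0003]
down [-0.02  0.09 -0.48]
0.0172467967199705 7.999976947903633 [-4.43 -0.17  0.48] 30.7417 [-8.24561152e-02  9.10486030e-06] 0.3418572690499616
```

View pics/w1.png

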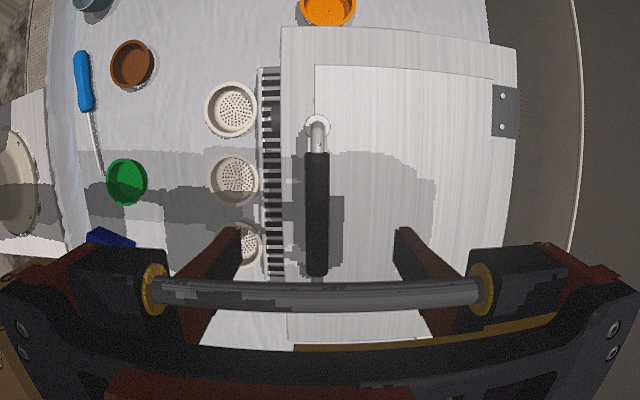

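The wrist view shows the sleeve at (317,215), between the fingers, which are now closed on it (opening 17 mm). The basket rims at (231,108) and (235,178) end near column 258, and the tray edge is at about column 262. I'll measure that apparent gap before lifting.

Run:
```python
from m import *
s=r.snapshot("wrist");pickle.dump(s,open("pics/w2.pkl","wb"))
def fp(X):
    p=np.array(s["R"])@np.array(X)+np.array(s["t"]);n=np.hypot(*p[:2]);th=np.arctan2(n,p[2])
    return np.array([s["cx"],s["cy"]])+th*np.array([s["fx"],s["fy"]])*p[:2]/n
im=s["frame"][:,:,::-1].copy()
raw=cv2.resize(im,None,fx=4,fy=4,interpolation=cv2.INTER_CUBIC);m=raw.copy()
def pl(pts,c): cv2.polylines(m,[np.int32(([4*(fp(x)+.5) for x in pts]))],False,c,1,cv2.LINE_AA)
pl([W(-.155,y,.028) for y in np.linspace(-.14,.14,30)],(0,0,255))
pl([W(-.155,y,0) for y in np.linspace(-.14,.14,30)],(255,0,0))
for y in (-.089,-.001,.0886):
    pl([W(-.1895+.0345*np.cos(t),y+.0345*np.sin(t),.026) for t in np.linspace(0,6.3,60)],(0,160,0))
c=(4*fp(W(-.175,.06,.026))).astype(int);print(c/4)
a,b=max(c[1]-240,0),max(c[0]-180,0)
cv2.imwrite("pics/w2.png",np.hstack([raw[a:a+500,b:b+380],m[a:a+500,b:b+380]]))
```

```text
[223.25 134.  ]
```

View pics/w2.png

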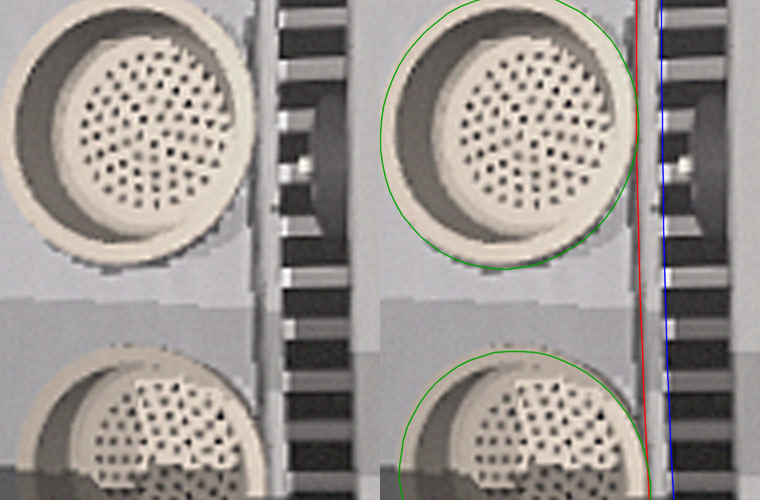

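The close view shows both rims touching the tray edge, and the predicted circles agree to about 1 mm. Next: centre the grip, check that the arc is reachable, and lift.

Run:
```python
from m import *
OL=[180,0,87.18]
x0=B(r.sense()["tcp_pos"])[0]; dx=0.
f=fx(F())
for i in range(3):
    if abs(f)<1.5: break
    dx+=.0008*np.sign(f); r.servo_line(W(-.082+dx,0,.342),speed=.02); f=fx(F()); print("dx",dx,f.round(2))
z0=.163+.177
rad,a0=np.hypot(.197,.050),np.arctan2(.050,.197)
arc=lambda th:W(.115+dx-rad*np.cos(a0+th),0,.127+.163+rad*np.sin(a0+th))
q=r.inverse_kinematics(arc(np.radians(45)),OL); print(q)
if q is None: raise SystemExit
r.grab(30); r.wait(.2); print(r.sense()["opening"],F().round(1))
for d in (3,7,12,18,24):
    r.servo_line(arc(np.radians(d)),speed=.06); st=r.sense()
    print(d,F().round(1),np.round(st["torque"],1),round(st["opening"],4),st["clock"])
    if np.linalg.norm(F())>45: break
```

```text
dx -0.0008 -1.19
[-5.93960691e+00  2.63362841e+01  3.94307879e+01 -2.54444375e-14
  1.14232928e+02 -3.11960691e+00]
0.017079157320066096 [-1.8 -0.  -0.4]
3 [-5.9  0.4 -2.6] [-0.  1.  0.] 0.0171 31.75
7 [-6.8  0.6 -1.9] [-0.1  1.1  0. ] 0.017 32.1333
12 [-6.6  1.3 -1.8] [-0.   1.3 -0. ] 0.0174 32.575
18 [-7.7 -0.2 -0.7] [-0.   1.3 -0. ] 0.0174 33.0833
24 [-7.9 -0.  -0.1] [-0.   1.3  0. ] 0.0173 33.5917
```

Run:
```python
from m import *
dx=-.0008
rad,a0=np.hypot(.197,.050),np.arctan2(.050,.197)
arc=lambda th:W(.115+dx-rad*np.cos(a0+th),0,.127+.163+rad*np.sin(a0+th))
for d in (30,36,41,45):
    r.servo_line(arc(np.radians(d)),speed=.06); st=r.sense()
    print(d,F().round(1),np.round(st["torque"],1),round(st["opening"],4),st["clock"])
r.wait(.3); st=r.sense(); b=B(st["tcp_pos"])
print(F().round(1),b,st["tcp_pos"][2],"angle",np.degrees(np.arctan2(st["tcp_pos"][2]-.163-.127,.115-b[0])-a0))
s=r.snapshot("side");t=r.snapshot("top")
A=cv2.resize(s["frame"][90:290,170:420,::-1],None,fx=2,fy=2);Bm=cv2.resize(t["frame"][105:305,190:340,::-1],None,fx=2,fy=2)
cv2.imwrite("pics/end.png",np.hstack([A,cv2.resize(t["frame"][105:305,225:375,::-1],None,fx=2,fy=2)]))
```

```text
30 [-8.8 -0.4  3.2] [-0.   1.3  0. ] 0.0173 34.1
36 [-7.9 -0.   3.1] [-0.   1.3  0. ] 0.0172 34.6083
41 [-8.4  0.8  5.1] [ 0.   1.3 -0. ] 0.0179 35.05
45 [-6.9 -0.1  4.8] [-0.   1.1  0.1] 0.0173 35.4333
[-6.   0.2  5.4] [9.60768545e-03 1.71476019e-05] 0.4662885003244909 angle 44.88597121628791
```

View pics/end.png

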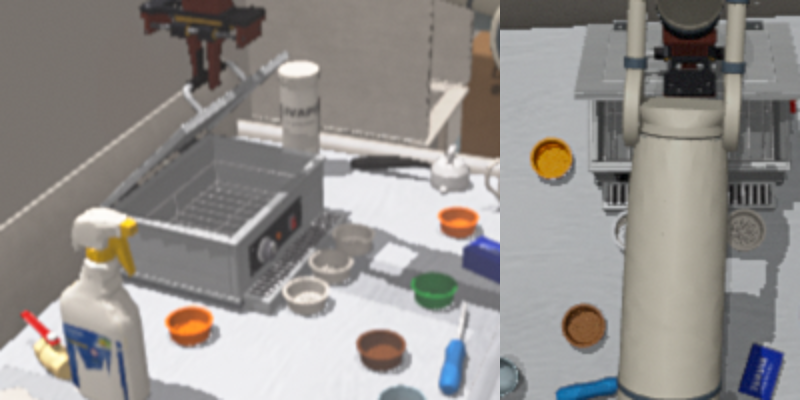

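The side view shows the lid held open at about 45° by its handle at (200,85), the baskets in a row along the tray at (305,293), (331,263), (352,238), and the other items where they were.

```bash
python3 -c "
from station import r
print(r.hand_in())"
```

```text
the job is handed in; nothing more can be done
None
```

The job is handed in: the three baskets stand mouth up against the drip tray in an even row with gaps of about 20 mm, and the arm is holding the lid by its handle at about 45° (44.9° worked out from the arm's pose).

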